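Clamp a capacitor in the bench test jig

ROBOT

A 6-joint arm with a two-finger parallel gripper is mounted at the origin on the work surface. World frame = base frame: x ahead of the robot, y to its left, z up, the work surface at z = 0. Lengths are in m, angles in rad, forces in N, time in s.
With the tool pointing down it reaches from about 0.275 to 0.825 m from the base axis. Payload 4.9 kg.
Tool frame: the origin (TCP) lies on the centre line of the jaws, within the pads' length; the fingertips stand 14 mm ahead of it and the grasp point (between the pads) lies 5 mm behind it (ctrl.tcp_to_tips is the distance from the TCP to the fingertips, in m); z points along the fingers, y is the direction in which the jaws open and shut (so a half turn about z gives the same grasp; the last joint's range is limited). The gripper opens to 85 mm and grips with 20 to 120 N. Pads are 22 mm wide; open, the fingers measure 114 mm over their backs; the gripper's body (76 mm by 85 mm) begins 54 mm behind the grasp point. The pads swing forward as they close: fully open they stand 13 mm farther back than shut.
Start: joints at [-0.134, 0.326, -0.193, 1.052, 0, 1.437], TCP at [0.55, 0, 0.224] pointing down, gripper open.
Joint ranges: [-2.65, 2.65], [-0.97, 1.79], [-1.3, 1.35], [-1.93, 2.1], [-1.47, 1.37], [-3.14, 3.14]. Speed limits (rad/s): [2.57, 2.57, 3.14, 3.14, 3.14, 3.14].

INTERFACE

Orientations are given as a unit quaternion [x, y, z, w].
In Python, from bench import ctrl, grab_frame gives the robot as it stands.
- The arm moves only by the tool jog_arm, never from a script. Its arguments are lists of equal length, an entry for each row: "linear": the shift along the world's x, y, z in m, a list of three; "yaw": the turn about the world's z in rad; "gripper": the closure, from 0 (fully open) to 1 (shut). In form: {"linear": [[tx, ty, tz], ...], "yaw": [yaw, ...], "gripper": [gripper, ...]}. A call has 1 to 8 rows; each row shifts and turns the commanded pose from where the row before left it; what a row does not reach is not made up. A row lasts 1/8 s, in which the tool goes at most 62.5 mm and 10.7 degrees, less where a joint would pass 70% of its speed; a pose out of reach is approached as far as the arm can. A call is refused whole if a number of a shift passes 0.0625 or a number of a turn 0.188, either way. A call with a gripper value outside its range is refused whole. The fingers move at their own pace and stop on an object; "force" is the grip in N (left out, the last holds). Time passes only in rows, so rows that do not move let the fingers close. It gives the time, the measured TCP pose, the force and the opening at its end, in the units of the state.
- ctrl.sense(): the state, without advancing time (a new reading comes with each control period).
- grab_frame(name): name is "scene" or "side" or "wrist"; returns a dict with "color" (420x560x3 uint8, red, green, blue), "range_z" (420x560 float32, m along the optical axis (not along the pixel's ray), 0 where there is no reading), "intrinsics" (3x3 intrinsics, pixels), "D" ([k1, k2, p1, p2, k3] as OpenCV has them; the pictures are not rectified), "world_from_camera" (4x4, takes a point from camera to world coordinates); the wrist camera has in their place "mount" (4x4, takes a point from camera to tool coordinates, whose origin is the TCP and whose axes are the flange's). Camera axes: x right, y down, z forward; pixel columns grow to the right and rows downward; lengths in m; the calibration is good to about 2 mm. A picture is of the moment at which its call begins: read the wrist's pose just before it.
- ctrl.hand_in(): hands the job in, once; it reports no verdict.
The state is a dict: "clock": time; "qpos": joint angles; "dq": joint speeds; "effort": joint torques, N m; "eef_pos": TCP position; "tcp_rot": TCP orientation; "contact_force": force on the tool from outside, world axes, zero at the start; "torque": the same for the moment, N m; "width": finger opening in m.
Only numpy, scipy, OpenCV 4.12 (cv2) and the standard library are available. Lean on these libraries where they do the work, as an engineer would, in place of code of your own. Each camera call takes 0.05 s, during which the arm holds its last target. There are 200 camera calls.

TASK

Take the blue capacitor from the sloping rack and lay it gently in the two V-blocks of the test jig, midway along, with its brass terminals facing the green contact head; if the yellow strap hangs over the Vs, swing it clear first. Let go, then swing the yellow strap right over the capacitor to its stop, and last push the red lever through its quarter turn to its stop. Leave the black capacitor, the meter, the cup and the jar where they are.

Things in the scene. Friction and masses are not known exactly. Their poses are not given: they have to be found in the camera images.
- cap_center (a point): centre of the blue capacitor: cylinder 35 mm in diameter, 100 mm long, about 150 g, two brass terminal stubs (8 mm thick, 7 mm long) on one end. Point on its axis, half-way along the 100 mm; x axis along the cylinder towards the terminals; may be rolled about x. Starts in the rack on a 30 degree slope, terminals uppermost
- cap_term (a point): tip of the blue capacitor's terminals, on its axis 57 mm from cap_center along its x
- jig_seat (a point): where the capacitor's centre lies once seated in the jig's Vs, 50 mm above the bench. x runs along the seated capacitor towards the green contact head, z up. Two 18 mm wide aluminium 90 degree Vs at x = -36 and +36 mm (54 mm free gap between, floor 38 mm below; Vs' tops 3 mm below, 28 mm to either side). Head: brass contacts from x = +66 mm, 56 mm wide, top 17 mm above
- strap (a joint): angle of the yellow clamp strap: 0 = open, pointing to jig -x beside the Vs; 1.571 = closed on its stop, pointing to jig -y across the V at x = -36 mm; closes anticlockwise seen from above. Stays where left (1 N at the knob). Starts 0 to 0.9; above 0.25 it hangs over the capacitor's place. 16 mm wide, 8 mm thick, reaches 80 mm from its pivot, underside 1.5 mm above a seated capacitor
- strap_pivot (a point): on the strap's pivot axis, at jig x -36, y +38 mm, 19 mm above jig_seat (height of the strap's underside)
- strap_knob (a point): middle of the upright black knob on the strap, 13 mm in diameter and 26 mm high, standing on the strap's upper face, 62 mm from the pivot. The point is half-way up, 13 mm above the strap's upper face
- lever (a joint): angle of the red locking lever: 0 = unlocked, arm pointing to jig -y; 1.571 = locked on its stop, arm pointing to jig -x and its short tongue over the strap's tip. Locks clockwise seen from above. Stays where it is left (about 2 N at the knob). Starts at 0 to 0.35
- lever_pivot (a point): on the lever's pivot axis, at jig x -36, y -58 mm, 28 mm above jig_seat (height of the lever's underside; it is 8 mm thick, arm 14 mm wide and 60 mm long)
- lever_knob (a point): middle of the upright red knob on the lever arm, 13 mm in diameter and 26 mm high, 52 mm from the pivot. The point is half-way up, 13 mm above the arm's upper face
- rack: fixed sloping rack, base 150 x 180 mm, origin at the centre of its underside. Two places at its y = +55 and -55 mm, either may hold the blue one; capacitors rise along +x, centres 80 mm high, tops 125 mm. Each lies on two 18 mm wide Vs, 36 mm either side of its centre, 54 mm free gap between them, plate 30 mm below the axis
- spare_center (a point): centre of the black capacitor, of the same shape and size as the blue one, in the rack's other place; bystander
- meter: grey hand multimeter lying on the bench, 78 x 150 x 42 mm; origin at the centre of its underside, long side along its y; bystander
- cup: white plastic cup, 68 mm in diameter at the rim, 85 mm high; origin at the centre of its underside; bystander
- jar: amber jar with an orange cap, 60 mm in diameter, 75 mm high; origin at the centre of its underside; bystander
There are look-alikes about, which are no part of the job. What is meant by the part that bears cap_center is not turquoise, and is the smaller of those in its own colour.

How it is judged:
On the way, in this order (a step that is already met when the one before it is completed fails the run):
1. the blue capacitor lies in both Vs, terminals towards the contact head, let go, with the strap not yet over it (x of cap_center in the frame of jig_seat between -0.01 and 0.01 m and y of cap_center in the frame of jig_seat between -0.003 and 0.003 m and z of cap_center in the frame of jig_seat between -0.003 and 0.003 m and angle between the x axis of cap_center and the x axis of jig_seat, either way round below 0.07 rad and x of cap_term in the frame of jig_seat above 0.03 m and contact force between the fingers and cap below 0.3 N and value of joint strap below 1 rad and value of joint lever below 0.9 rad), for 0.2 s.
2. the strap is swung over the seated capacitor to its stop, the lever still unlocked (x of cap_center in the frame of jig_seat between -0.01 and 0.01 m and y of cap_center in the frame of jig_seat between -0.003 and 0.003 m and z of cap_center in the frame of jig_seat between -0.003 and 0.003 m and angle between the x axis of cap_center and the x axis of jig_seat, either way round below 0.07 rad and x of cap_term in the frame of jig_seat above 0.03 m and contact force between the fingers and cap below 0.3 N and value of joint strap above 1.49 rad and value of joint lever below 0.9 rad), for 0.2 s.
3. the lever is pushed to its stop (x of cap_center in the frame of jig_seat between -0.01 and 0.01 m and y of cap_center in the frame of jig_seat between -0.003 and 0.003 m and z of cap_center in the frame of jig_seat between -0.003 and 0.003 m and angle between the x axis of cap_center and the x axis of jig_seat, either way round below 0.07 rad and x of cap_term in the frame of jig_seat above 0.03 m and contact force between the fingers and cap below 0.3 N and value of joint each of strap, lever above 1.49 rad), for 0.2 s.
At the end, for the whole second after the job is handed in: The blue capacitor rests in both Vs, its centre within 3 mm of jig_seat sideways and in height and within 10 mm along the jig, its axis within 0.07 rad of the jig's x, terminals towards the contact head, let go and at rest; strap and lever both beyond 1.49 rad (stops at 1.571) and at rest (all of step 3 and linear speed of cap below 0.02 m/s and velocity of joint each of strap, lever below 0.05 rad/s); the robot touches nothing.
It fails at once if the black capacitor, meter, cup or jar is moved more than 20 mm (distance of any of spare_center, meter, cup, jar from where it was at the start of the episode above 0.02 m).
It fails at once if the capacitor is dropped or forced into the jig (over 40 N) (contact force between cap and jig above 40 N).
It also fails if it takes over 72 s, if anything falls off the work surface, if the arm or the gripper's body presses on something with over 40 N, if the wrist force passes 120 N, or if a joint passes its speed limit or range.

## Working session

There is one attempt and no reset: what is moved stays moved. The work goes in short steps, Python scripts to look and compute and a tool call to move; the robot and the scene stay as the last step left them, time stands still between calls to the robot, and variables do not carry over. Pictures are saved under pics/ and viewed, about 8 in all and at most 12, crops included, and the job is handed in when it is done.

Besides the shell and the picture viewer there is one more tool, called after "Emit:" by a JSON object that holds its "api" and its "payload", one argument or row to a line. jog_arm: Moves the arm, as the interface text tells. Its arguments: {"type":"object","properties":{"linear":{"type":"array","items":{"type":"array","items":{"type":"number"}}},"yaw":{"type":"array","items":{"type":"number"}},"gripper":{"type":"array","items":{"type":"number"}},"force":{"type":"number"}},"required":["linear","yaw","gripper"]}

```bash
mkdir -p pics
cat > h.py <<'E'
import numpy as np, cv2
from bench import ctrl, grab_frame
from scipy.spatial.transform import Rotation as R
def snap(name):
    s=ctrl.sense(); f=grab_frame(name)
    if 'world_from_camera' in f: T=f['world_from_camera']
    else:
        W=np.eye(4); W[:3,:3]=R.from_quat(s['tcp_rot']).as_matrix(); W[:3,3]=s['eef_pos']; T=W@f['mount']
    f['T']=np.array(T); return f
def cloud(f):
    h,w=f['range_z'].shape
    u,v=np.meshgrid(np.arange(w),np.arange(h))
    p=cv2.undistortPoints(np.stack([u,v],-1).reshape(-1,1,2).astype(np.float32),np.array(f['intrinsics']),np.array(f['D'])).reshape(h,w,2)
    z=f['range_z']; P=np.dstack([p[...,0]*z,p[...,1]*z,z])
    X=P@f['T'][:3,:3].T+f['T'][:3,3]; X[z<=0]=np.nan; return X
def proj(f,X):
    Ti=np.linalg.inv(f['T']); r,_=cv2.Rodrigues(Ti[:3,:3])
    return cv2.projectPoints(np.array(X,float).reshape(-1,1,3),r,Ti[:3,3],np.array(f['intrinsics']),np.array(f['D']))[0].reshape(-1,2)
def save(n,img): cv2.imwrite('pics/'+n,cv2.cvtColor(np.ascontiguousarray(img),cv2.COLOR_RGB2BGR))
E
python3 - <<'E'
from h import *
import pickle
d={n:snap(n) for n in('scene','side','wrist')}
pickle.dump(d,open('f0.pkl','wb'))
for n in ('scene','side'): save(n+'.png',cv2.resize(d[n]['color'],None,fx=1.4,fy=1.4))
print(ctrl.sense()); print(ctrl.tcp_to_tips)
E
```

```text
{'clock': 0.15, 'qpos': array([-1.34162512e-01,  3.26783058e-01, -1.93327381e-01,  1.05202463e+00,
        1.23681003e-05,  1.43661461e+00]), 'dq': array([-0.000524  , -0.00290105,  0.00133125,  0.00073793, -0.00032741,
       -0.0007851 ]), 'effort': array([ 1.04211274e-03, -4.43704247e+01,  2.62664723e+01,  1.04285317e-02,
       -1.23322516e-04, -3.51401161e-05]), 'eef_pos': array([5.49552284e-01, 9.63838531e-05, 2.23086779e-01]), 'tcp_rot': array([ 7.07099837e-01,  7.07113408e-01, -4.00827667e-04, -5.36125352e-04]), 'contact_force': array([ 0.33034402,  0.31874539, -0.81128029]), 'torque': array([ 0.04039401,  0.01953314, -0.02203236]), 'width': 0.0854745259991969}
0.014
```

View pics/scene.png

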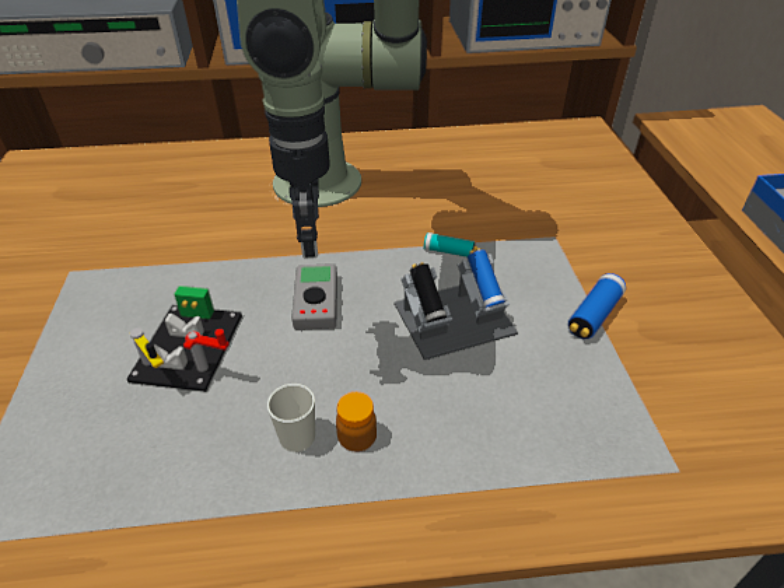

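View pics/side.png

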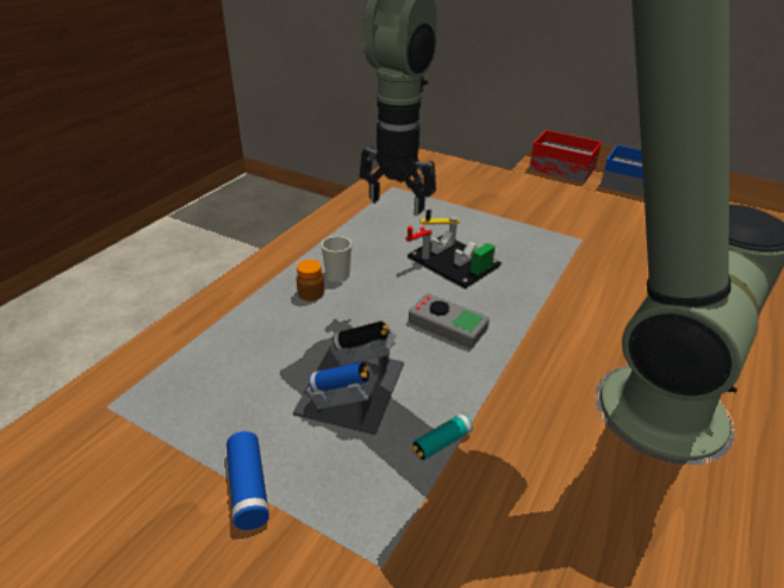

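The scene shows three candidates (in the 1.4x scene picture): blue in the rack (487,278), large blue on the bench (597,305), and turquoise (450,245). The one in the rack fits, as it is blue, the smaller of the two blues, and on the rack. The jig is at (185,345), with the green head nearest the robot and the strap and lever facing the camera.

```bash
cat > m.py <<'E'
from h import *
def hsvmask(f,lo,hi):
    return cv2.inRange(cv2.cvtColor(f['color'],cv2.COLOR_RGB2HSV),np.array(lo),np.array(hi))>0
COL={'blue':((106,120,50),(125,255,255)),'yellow':((24,150,80),(34,255,255)),'red':((0,180,80),(4,255,255)),'green':((50,150,50),(75,255,255))}
E
python3 - <<'E'
from m import *
import pickle
d=pickle.load(open('f0.pkl','rb'))
for n in ('scene','side'):
    f=d[n]; X=cloud(f)
    for c,(lo,hi) in COL.items():
        m=hsvmask(f,lo,hi).astype(np.uint8)
        k,l,st,ce=cv2.connectedComponentsWithStats(m)
        for i in range(1,k):
            if st[i,4]<25: continue
            P=X[l==i]; P=P[np.isfinite(P).all(1)]
            if len(P)<10: continue
            md=np.median(P,0)
            if not(0.1<md[0]<1.0 and abs(md[1])<.7 and -.02<md[2]<.25): continue
            P=P[np.linalg.norm(P-md,axis=1)<.12]
            _,s,V=np.linalg.svd(P-P.mean(0),full_matrices=False)
            print(n,c,ce[i].round(),len(P),'mean',P.mean(0).round(3),'p2',np.percentile(P,2,0).round(3),'p98',np.percentile(P,98,0).round(3),'ax',V[0].round(2))
# crop enlarged
f=d['scene'];save('crop.png',np.hstack([cv2.resize(f['color'][150:270,270:450],(760,507)[:2])]))
E
```

```text
scene blue [345. 196.] 307 mean [0.488 0.287 0.093] p2 [0.453 0.269 0.067] p98 [0.523 0.31  0.117] ax [ 0.84  0.21 -0.51]
scene blue [427. 205.] 56 mean [0.493 0.502 0.045] p2 [0.47  0.482 0.038] p98 [0.522 0.526 0.05 ] ax [ 0.76 -0.64  0.04]
scene blue [429. 220.] 353 mean [0.543 0.489 0.041] p2 [0.491 0.437 0.026] p98 [0.584 0.544 0.049] ax [ 0.65 -0.76  0.  ]
scene blue [353. 216.] 27 mean [0.534 0.301 0.065] p2 [0.529 0.286 0.059] p98 [0.539 0.317 0.073] ax [ 0.19 -0.98 -0.06]
scene yellow [105. 250.] 117 mean [ 0.591 -0.27   0.078] p2 [ 0.561 -0.291  0.073] p98 [ 0.619 -0.247  0.103] ax [0.84 0.54 0.04]
scene red [149. 243.] 246 mean [ 0.59  -0.173  0.087] p2 [ 0.529 -0.21   0.013] p98 [ 0.603 -0.146  0.112] ax [-0.49 -0.67 -0.55]
scene green [138. 216.] 427 mean [ 0.452 -0.222  0.047] p2 [ 0.435 -0.252  0.014] p98 [ 0.462 -0.197  0.069] ax [ 0.12  0.03 -0.99]
side blue [241. 269.] 457 mean [0.481 0.301 0.09 ] p2 [0.442 0.28  0.062] p98 [0.522 0.315 0.117] ax [-0.84 -0.11  0.53]
side blue [175. 334.] 1104 mean [0.521 0.491 0.045] p2 [0.473 0.441 0.033] p98 [0.574 0.537 0.051] ax [-0.73  0.69  0.01]
side blue [179. 369.] 331 mean [0.467 0.543 0.029] p2 [0.452 0.527 0.005] p98 [0.482 0.56  0.05 ] ax [-0.07 -0.03 -1.  ]
side yellow [312. 157.] 36 mean [ 0.583 -0.272  0.076] p2 [ 0.561 -0.288  0.072] p98 [ 0.599 -0.255  0.08 ] ax [-0.74 -0.68 -0.02]
side red [297. 167.] 69 mean [ 0.586 -0.17   0.089] p2 [ 0.567 -0.207  0.081] p98 [ 0.598 -0.145  0.111] ax [-0.33 -0.91 -0.23]
side green [344. 184.] 243 mean [ 0.44  -0.214  0.047] p2 [ 0.427 -0.245  0.016] p98 [ 0.458 -0.195  0.068] ax [ 0.16  0.63 -0.76]
```

View pics/crop.png

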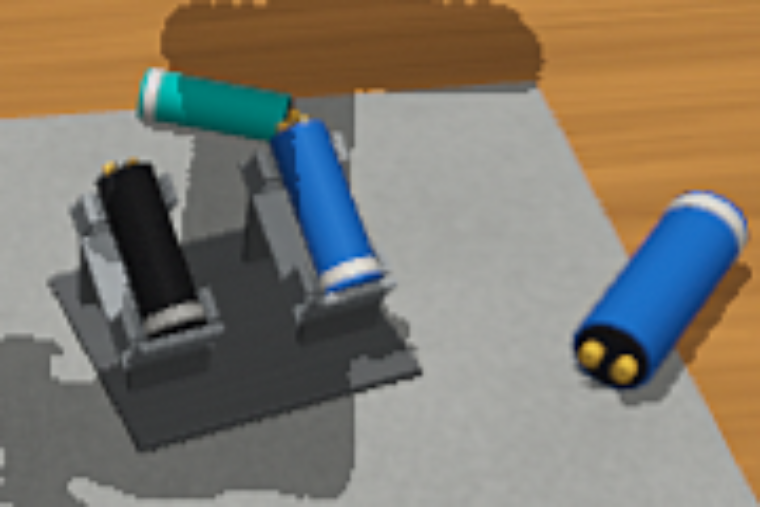

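The crop shows the rack blue with its white-banded lower end at (350,270) and terminals at (295,115), and the larger blue on the bench at (660,290). The rack one is confirmed. Next is a close look at the jig with the wrist camera.

Emit:
{"api": "jog_arm", "payload": {
  "linear": [
    [0, -0.045, 0.025],
    [0, -0.045, 0.025],
    [0, -0.045, 0.025],
    [0, -0.045, 0.025],
    [0, -0.02, 0],
    [0, 0, 0],
    [0, 0, 0]
  ],
  "yaw": [0, 0, 0, 0, 0, 0, 0],
  "gripper": [0, 0, 0, 0, 0, 0, 0]
}}

```text
clock: 1.02
eef_pos: [0.5495, -0.1986, 0.3224]
tcp_rot: [0.707, 0.707, -0.0, -0.001]
contact_force: [0.2, 0.5, -0.4]
width: 0.0853
```

Run:
```python
from m import *
import pickle
f=snap('wrist'); pickle.dump(f,open('f1.pkl','wb'))
save('w1.png',cv2.resize(f['color'],None,fx=1.4,fy=1.4))
X=cloud(f)
for c,(lo,hi) in COL.items():
    m=hsvmask(f,lo,hi).astype(np.uint8)
    k,l,st,ce=cv2.connectedComponentsWithStats(m)
    for i in range(1,k):
        if st[i,4]<60: continue
        P=X[l==i]; P=P[np.isfinite(P).all(1)]
        if len(P)<10: continue
        print(c,ce[i].round(),len(P),'mean',P.mean(0).round(3),'p2',np.percentile(P,2,0).round(3),'p98',np.percentile(P,98,0).round(3))
```

```text
yellow [299. 230.] 310 mean [ 0.58  -0.274  0.076] p2 [ 0.56  -0.29   0.075] p98 [ 0.598 -0.257  0.079]
red [307. 163.] 606 mean [ 0.587 -0.18   0.088] p2 [ 0.568 -0.212  0.013] p98 [ 0.601 -0.147  0.113]
green [202. 190.] 176 mean [ 0.447 -0.22   0.066] p2 [ 0.431 -0.251  0.061] p98 [ 0.462 -0.198  0.068]
```

View pics/w1.png

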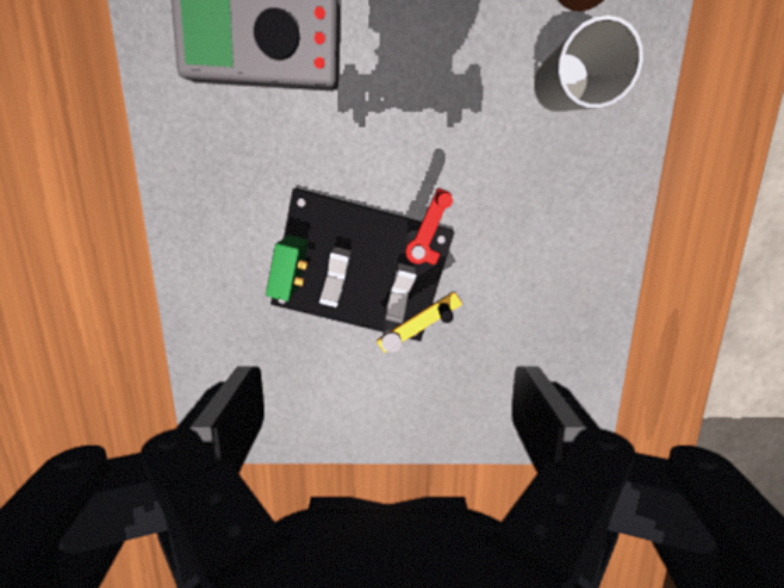

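The wrist view shows the jig with jig x pointing left and slightly up in the image. The strap pivot is at (390,342), its knob at (446,314), and the lever pivot at (418,252) with its knob at (444,199). The strap hangs over the Vs at about 0.8 rad, so it has to be cleared.

```bash
cat >> m.py <<'E'
def at(f,X,uv,r=2):
    u,v=int(round(uv[0])),int(round(uv[1])); P=X[v-r:v+r+1,u-r:u+r+1].reshape(-1,3); return np.nanmedian(P,0)
E
python3 - <<'E'
from m import *
import pickle
f=pickle.load(open('f1.pkl','rb')); X=cloud(f)
for n,uv in dict(sp=(390,342),sk=(447,309),lp=(418,252),lk=(445,198),head=(284,270),V1hi=(338,256),V1lo=(330,296),V2hi=(404,276),V2lo=(398,308),c1=(300,202),c2=(441,239)).items():
    print(n,at(f,X,np.array(uv)/1.4).round(4))
print('holder',f['T'].round(3).tolist())
# top-down crop height print
print((X[180:232:3,228:300:4,2]*1000).round().astype(int))
E
```

```text
sp [ 0.5525 -0.2927  0.0815]
sk [ 0.604  -0.2525  0.1007]
lp [ 0.5778 -0.2006  0.0896]
lk [ 0.5973 -0.1503  0.112 ]
head [ 0.4478 -0.2234  0.0669]
V1hi [ 0.4981 -0.2135  0.0463]
V1lo [ 0.4888 -0.2563  0.0436]
V2hi [ 0.5671 -0.2342  0.0461]
V2lo [ 0.5602 -0.2715  0.0398]
c1 [ 0.4559 -0.1614  0.0136]
c2 [ 0.6073 -0.2014  0.0136]
holder [[1.0, 0.002, -0.002, 0.55], [0.001, -0.958, -0.286, -0.126], [-0.003, 0.286, -0.958, 0.473], [0.0, 0.0, 0.0, 1.0]]
[[                  11                   13                   46
                    38                   32                   27
                    10                   12                   12
                    13                   12                   12
                    11                   12                   12
                    12                   86                   90]
 [                  14                   11                   48
                    47                   47                   44
                    12                   13                   12
                    12                   14                   
[... 5750 characters left out ...]
        10                   12                   11
                    11                   11                   10
                    35                   47                   48
                    11                   76                   77]
 [                  -1                    0                   -1
                     0                    2                   -1
                    10                   14                   11
                    12                   14                   11
                    50                   52                   43
                    75                   77                   75]]<stdin>:8: RuntimeWarning: invalid value encountered in cast
```

```bash
cat >> m.py <<'E'
from scipy.optimize import least_squares
def jigfit(X,g=(0.530,-0.236,2.873)):
    P=X.reshape(-1,3); P=P[np.isfinite(P).all(1)]
    def loc(p,P):
        c,s=np.cos(p[2]),np.sin(p[2]); d=P[:,:2]-p[:2]; return np.c_[d@[c,s],d@[-s,c]]
    p=np.array(g,float)
    for _ in range(4):
        L=loc(p,P); m=(np.abs(np.abs(L[:,0])-36e-3)<7e-3)&(np.abs(L[:,1])<24e-3)&(P[:,2]>.024)&(P[:,2]<.05)
        Q=P[m]
        r=lambda q:(lambda l:(Q[:,2]-q[3]-np.abs(l[:,1])))(loc(q,Q))
        s=least_squares(lambda q:r([q[0],q[1],q[2],q[3]]),[*p,.0253],loss='soft_l1',f_scale=.002); 
        # along-axis from V extents
        p=s.x[:3]; L=loc(p,P); m=(np.abs(np.abs(L[:,0])-36e-3)<18e-3)&(np.abs(L[:,1])<24e-3)&(P[:,2]>.024)&(P[:,2]<.05)
        l=L[m]; a=l[l[:,0]>0,0]; b=l[l[:,0]<0,0]
        off=(np.percentile(a,[3,97]).mean()+np.percentile(b,[3,97]).mean())/2
        p=np.array([p[0]+off*np.cos(p[2]),p[1]+off*np.sin(p[2]),p[2]])
    return p,s.x[3],m.sum(),np.percentile(a,[3,97]),np.percentile(b,[3,97]),np.median(np.abs(s.fun))
def J(p,x,y): return np.array([p[0]+x*np.cos(p[2])-y*np.sin(p[2]),p[1]+x*np.sin(p[2])+y*np.cos(p[2])])
def knob(X,f,p,piv,top,dark=None):
    P=X.reshape(-1,3); C=f['color'].reshape(-1,3).astype(int)
    m=(np.abs(P[:,2]-top)<.003)&(np.abs(np.hypot(*(P[:,:2]-piv).T)-.057)<.016)
    Q=P[m]; return (Q[:,:2].min(0)+Q[:,:2].max(0))/2,np.median(Q,0),m.sum()
E
python3 - <<'E'
from m import *
import pickle
f=pickle.load(open('f1.pkl','rb')); X=cloud(f)
r=jigfit(X); print(r); p=r[0]
sp,lp=J(p,-.036,.038),J(p,-.036,-.058); print('pivots',sp,lp)
k=knob(X,f,p,sp,.103); print('sk',k,'ang',(np.arctan2(*(k[0]-sp)[::-1])-(p[2]-np.pi)))
k=knob(X,f,p,lp,.112); print('lk',k,'ang',(p[2]-np.pi/2)-np.arctan2(*(k[0]-lp)[::-1]))
E
```

```text
Traceback (most recent call last):
  File "m.py", line 21, in jigfit
    off=(np.percentile(a,[3,97]).mean()+np.percentile(b,[3,97]).mean())/2
         ~~~~~~~~~~~~~^^^^^^^^^^
IndexError: index -1 is out of bounds for axis 0 with size 0
```

```bash
python3 - <<'E'
s=open('m.py').read()
s=s.replace("s=least_squares(lambda q:r([q[0],q[1],q[2],q[3]]),[*p,.0253],loss='soft_l1',f_scale=.002); ",
"mk=lambda t:[p[0]-t[0]*np.sin(p[2]),p[1]+t[0]*np.cos(p[2]),p[2]+t[1],t[2]]\n        s=least_squares(lambda t:r(mk(t)),[0,0,.0253],loss='soft_l1',f_scale=.002)")
s=s.replace("p=s.x[:3]; L","p=np.array(mk(s.x)[:3]); L").replace("s.x[3]","s.x[2]")
open('m.py','w').write(s)
E
cat > j.py <<'E'
from m import *
def report(f):
    X=cloud(f); r=jigfit(X); p=r[0]; print(r)
    sp,lp=J(p,-.036,.038),J(p,-.036,-.058); print('pivots',sp,lp)
    for n,pv,t in(('strap',sp,.103),('lever',lp,.112)):
        k=knob(X,f,p,pv,t); d=k[0]-pv; a=np.arctan2(d[1],d[0])
        print(n,k,'r',np.hypot(*d),'ang',a-(p[2]-np.pi) if n=='strap' else p[2]-np.pi/2*3+np.pi*0-a+np.pi*0)
    return p
E
python3 - <<'E'
from j import *
import pickle
report(pickle.load(open('f1.pkl','rb')))
E
```

```text
(array([ 0.52743604, -0.24728966,  2.88648027]), np.float64(0.024755604946732887), np.int64(766), array([0.02714211, 0.04444067]), array([-0.04455328, -0.02702327]), np.float64(0.000657640929881637))
pivots [ 0.55268144 -0.29314454] [ 0.57690743 -0.20025158]
strap (array([ 0.60369584, -0.25790924]), array([ 0.60392454, -0.25744428,  0.10241679]), np.int64(77)) r 0.061999962611484924 ang 0.8595647843796642
lever (array([ 0.59630855, -0.15254642]), array([ 0.59628293, -0.15246872,  0.11193701]), np.int64(96)) r 0.05149937485001894 ang -3.010446447690942
```

The jig fit is consistent: the V spans and pivots agree with the text. Jig_seat is at (0.5274,-0.2473) with yaw 2.886, the strap is at 0.86 and the lever at 0.13. I'll grip the strap knob and swing it open.

Emit:
{"api": "jog_arm", "payload": {
  "linear": [
    [0.027, -0.03, -0.03],
    [0.027, -0.029, -0.03],
    [0, 0, -0.04],
    [0, 0, -0.04],
    [0, 0, -0.04],
    [0, 0, -0.03],
    [0, 0, -0.015],
    [0, 0, 0]
  ],
  "yaw": [0, 0, 0, 0, 0, 0, 0, 0],
  "gripper": [0.4, 0.4, 0.4, 0.4, 0.4, 0.4, 0.4, 0.4],
  "force": 20
}}

```text
clock: 2.08
eef_pos: [0.6035, -0.2577, 0.0978]
tcp_rot: [0.707, 0.708, -0.0, -0.001]
contact_force: [-0.1, -0.3, 0.2]
width: 0.0509
```

Emit:
{"api": "jog_arm", "payload": {
  "linear": [
    [0, 0, 0],
    [0, 0, 0],
    [0, 0, 0],
    [0, 0, 0]
  ],
  "yaw": [0, 0, 0, 0],
  "gripper": [1, 1, 1, 1],
  "force": 20
}}

```text
clock: 2.58
eef_pos: [0.6042, -0.2592, 0.0992]
tcp_rot: [0.707, 0.707, 0.0, 0.0]
contact_force: [0.5, 0.4, -0.3]
width: 0.0001
```

The fingers closed on nothing, so I'll look.

Run:
```python
from j import *
f=snap('wrist'); save('w2.png',f['color'])
f=snap('scene'); save('s2.png',cv2.resize(f['color'][200:300,60:200],None,fx=4,fy=4))
im=np.zeros((420,1120,3),np.uint8); im[:,:560]=snap('wrist')['color']; im[:400,560:]=cv2.resize(f['color'][200:300,60:200],(560,400)); save('c2.png',cv2.resize(im,(800,300)))
s=ctrl.sense(); print(s['width'],s['eef_pos'],s['contact_force'])
```

```text
-0.00024242412284321263 [ 0.60400669 -0.25904908  0.09876941] [-0.62257664 -0.26724178  0.41482377]
```

View pics/c2.png

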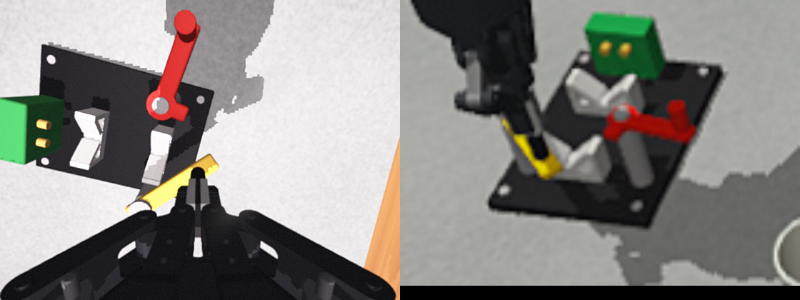

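Run:
```python
from j import *
f=snap('wrist'); X=cloud(f)
report(f)
im=f['color'][180:320,200:350]; save('c3.png',cv2.resize(im,None,fx=4,fy=4,interpolation=cv2.INTER_NEAREST))
P=X[215:285:5,262:292:3]; print((np.nan_to_num(P)*1000).round().astype(int).tolist())
```

```text
(array([ 0.52814807, -0.24777883,  2.88453487]), np.float64(0.024765258779700972), np.int64(3694), array([0.02705245, 0.04453984]), array([-0.04445873, -0.02713336]), np.float64(0.0006168792085715774))
pivots [ 0.55330422 -0.29368273] [ 0.57771089 -0.20083708]
strap (array([ 0.60477533, -0.25251292]), array([ 0.60423668, -0.25259421,  0.10081163]), np.int64(10)) r 0.06591076115290469 ang 0.9317148554253618
lever (array([ 0.60389167, -0.20005338]), array([ 0.59773986, -0.15393249,  0.11197669]), np.int64(1081)) r 0.02619251187099381 ang -1.8577793624825167
[[[592, -262, 12], [595, -262, 12], [597, -262, 12], [600, -262, 12], [602, -262, 12], [605, -266, 0], [607, -266, -1], [610, -266, 0], [0, 0, 0], [615, -266, 1]], [[592, -267, 11], [595, -266, 12], [597, -266, 12], [600, -266, 13], [602, -267, 11], [605, -270, 0], [607, -270, 1], [608, -246, 71], [610, -245, 75], [612, -245, 76]], [[592, -271, 11], [595, -271, 12], [597, -271, 12], [600, -271, 12], [602, -275, 0], [605, -249, 74], [606, -248, 77], [608, -248, 76], [610, -248, 76], [612, -248, 77]], [[592, -275, 12], [595, -275, 11]
[... 1226 characters left out ...]
49, 127], [600, -249, 126], [602, -249, 126], [603, -249, 126], [604, -248, 127], [606, -248, 127], [607, -249, 126], [608, -249, 127], [610, -248, 128]], [[598, -249, 131], [599, -249, 131], [601, -249, 131], [602, -249, 132], [603, -249, 132], [604, -249, 131], [606, -249, 131], [607, -249, 131], [608, -249, 132], [610, -249, 131]], [[598, -249, 136], [599, -249, 136], [601, -249, 136], [602, -249, 136], [603, -249, 136], [604, -249, 135], [606, -248, 137], [607, -249, 136], [608, -249, 136], [609, -249, 135]], [[598, -249, 139], [600, -248, 141], [601, -249, 139], [602, -249, 140], [603, -249, 140], [604, -249, 140], [606, -249, 140], [607, -248, 141], [608, -249, 139], [609, -249, 140]]]
```

View pics/c3.png

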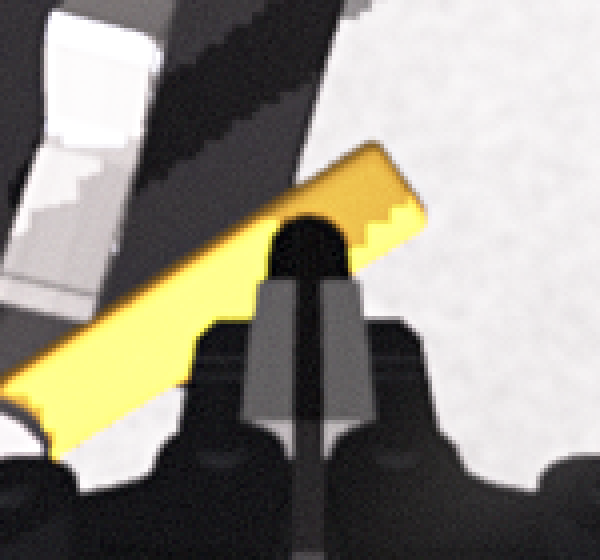

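The crop shows the shut pads above the knob, with the knob's front below them at (310,240). I'll check where the fingertips really are in tool coordinates.

Run:
```python
from j import *
import pickle
for f in (pickle.load(open('f0.pkl','rb'))['wrist'],pickle.load(open('f1.pkl','rb')),snap('wrist')):
    z=f['range_z']; h,w=z.shape
    u,v=np.meshgrid(np.arange(w),np.arange(h))
    p=cv2.undistortPoints(np.stack([u,v],-1).reshape(-1,1,2).astype(np.float32),np.array(f['intrinsics']),np.array(f['D'])).reshape(h,w,2)
    P=np.dstack([p[...,0]*z,p[...,1]*z,z]); M=np.array(f['mount']); T=P@M[:3,:3].T+M[:3,3]
    m=(z>0)&(np.abs(T[...,0])<.03)&(np.abs(T[...,1])<.07)&(T[...,2]<.03)
    Q=T[m]; print(M.round(3).tolist()); 
    for a in np.arange(-.06,.03,.006):
        q=Q[(Q[:,2]>=a)&(Q[:,2]<a+.006)]
        if len(q): print(a.round(3),len(q),q.min(0).round(3),q.max(0).round(3))
print(ctrl.sense())
```

```text
[[0.0, -0.958, -0.287, 0.073], [1.0, 0.0, -0.001, 0.0], [0.001, -0.287, 0.958, -0.15], [0.0, 0.0, 0.0, 1.0]]
-0.06 1004 [-0.002 -0.054 -0.06 ] [ 0.012  0.053 -0.054]
-0.054 963 [-0.01  -0.056 -0.054] [ 0.011  0.057 -0.048]
-0.048 1010 [-0.012 -0.056 -0.048] [ 0.012  0.057 -0.042]
-0.042 855 [-0.012 -0.056 -0.042] [ 0.011  0.057 -0.036]
-0.036 762 [-0.012 -0.056 -0.036] [ 0.011  0.056 -0.03 ]
-0.03 594 [-0.012 -0.055 -0.03 ] [ 0.011  0.055 -0.024]
-0.024 173 [-0.011 -0.043 -0.024] [ 0.009  0.043 -0.019]
[[0.0, -0.958, -0.287, 0.073], [1.0, 0.0, -0.001, 0.0], [0.001, -0.287, 0.958, -0.15], [0.0, 0.0, 0.0, 1.0]]
-0.06 985 [-0.002 -0.053 -0.06 ] [ 0.011  0.054 -0.054]
-0.054 984 [-0.01  -0.056 -0.054] [ 0.011  0.057 -0.048]
-0.048 997 [-0.012 -0.056 -0.048] [ 0.011  0.057 -0.042]
-0.042 876 [-0.012 -0.056 -0.042] [ 0.011  0.057 -0.036]
-0.036 761 [-0.012 -0.056 -0.036] [ 0.011  0.057 -0.03 ]
-0.03 579 [-0.011 -0.055 -0.03 ] [ 0.011  0.056 -0.024]
-0.024 173 [-0.012 -0.043 -0.024] [ 0.009  0.043 -0.02 ]
[[0.0, -0.958, -0.287, 0.073], [1.0, 0.0, -0.001, 0.0], [0.001, -0.287, 0.958, -0.15],
[... 826 characters left out ...]
0.024] [0.016 0.018 0.03 ]
{'clock': 2.825, 'qpos': array([-5.17372425e-01,  6.19010556e-01, -5.39550191e-02,  8.97969409e-01,
        2.61591062e-06,  1.05348258e+00]), 'dq': array([ 0.00109834,  0.00203863,  0.00011293, -0.002169  ,  0.00109732,
        0.0002825 ]), 'effort': array([-2.89251424e-03, -5.72618544e+01,  2.45339584e+01,  1.76964142e-03,
       -2.13995008e-04,  1.09967470e-06]), 'eef_pos': array([ 0.60394465, -0.25900755,  0.09863146]), 'tcp_rot': array([ 7.07127525e-01,  7.07086033e-01, -1.71008533e-05, -6.71990383e-05]), 'contact_force': array([ 0.94224718, -0.72012919,  0.19833564]), 'torque': array([ 0.02066736,  0.04804246, -0.02102419]), 'width': 0.00039583242269055534}
```

Measured in the wrist depth, the fingertips stand about 10 mm behind the reported TCP when shut and 20 mm when open. The text has them 14 mm ahead. I trust the measurement and will go about 26 mm lower.

Emit:
{"api": "jog_arm", "payload": {
  "linear": [
    [0, 0, 0],
    [0, 0, 0],
    [0, 0, -0.013],
    [0, 0, -0.013],
    [0, 0, 0],
    [0, 0, 0],
    [0, 0, 0],
    [0, 0, 0]
  ],
  "yaw": [0, 0, 0, 0, 0, 0, 0, 0],
  "gripper": [0.5, 0.5, 0.5, 0.5, 1, 1, 1, 1],
  "force": 20
}}

```text
clock: 3.82
eef_pos: [0.6039, -0.2587, 0.0721]
tcp_rot: [0.707, 0.707, 0.0, -0.0]
contact_force: [2.3, 1.1, -7.4]
width: 0.0119
```

Run:
```python
import numpy as np
sp=np.array([.553,-.2934])
k=None
for a in np.arange(.86,-.01,-.1075):
    q=sp+.062*np.array([np.cos(a-.257),np.sin(a-.257)])
    if k is not None: print((q-k).round(4))
    k=q
print(k)
```

```text
[ 0.0035 -0.0057]
[ 0.0028 -0.006 ]
[ 0.0022 -0.0063]
[ 0.0015 -0.0065]
[ 0.0008 -0.0066]
[ 0.0001 -0.0067]
[-0.0006 -0.0066]
[-0.0013 -0.0065]
[ 0.61296373 -0.30915917]
```

Emit:
{"api": "jog_arm", "payload": {
  "linear": [
    [0.0035, -0.0057, 0],
    [0.0028, -0.006, 0],
    [0.0022, -0.0063, 0],
    [0.0015, -0.0065, 0],
    [0.0008, -0.0066, 0],
    [0.0001, -0.0067, 0],
    [-0.0006, -0.0066, 0],
    [-0.001, -0.005, 0]
  ],
  "yaw": [0, 0, 0, 0, 0, 0, 0, 0],
  "gripper": [1, 1, 1, 1, 1, 1, 1, 1]
}}

```text
clock: 4.82
eef_pos: [0.6138, -0.3088, 0.0723]
tcp_rot: [0.707, 0.707, 0.0, 0.0]
contact_force: [2.1, 2.8, -13.2]
width: 0.0123
```

Emit:
{"api": "jog_arm", "payload": {
  "linear": [
    [0, 0, 0],
    [0, 0, 0],
    [0, 0, 0],
    [0, 0, 0.03],
    [0, 0, 0.06],
    [0, 0.02, 0.06],
    [0, 0.06, 0.06],
    [-0.03, 0.06, 0.01]
  ],
  "yaw": [0, 0, 0, 0, 0, 0, 0, 0],
  "gripper": [1, 0.5, 0.5, 0.5, 0.5, 0, 0, 0]
}}

```text
clock: 5.82
eef_pos: [0.5888, -0.1899, 0.281]
tcp_rot: [0.707, 0.707, 0.002, 0.005]
contact_force: [0.6, 0.9, -0.1]
width: 0.0855
```

Run:
```python
from j import *
f=snap('wrist'); report(f)
s=snap('scene'); X=cloud(s)
```

```text
(array([ 0.52765475, -0.2474112 ,  2.88499485]), np.float64(0.02469930381262354), np.int64(905), array([0.02709638, 0.04446731]), array([-0.0441963 , -0.02736725]), np.float64(0.0006325269062735332))
pivots [ 0.55283201 -0.29330353] [ 0.57719596 -0.20044666]
strap (array([ 0.61377202, -0.30352476]), array([ 0.61427575, -0.30351978,  0.10255121]), np.int64(83)) r 0.061791249453745443 ang 0.09041850208404867
lever (array([ 0.59689766, -0.15231163]), array([ 0.59640453, -0.15217338,  0.11173751]), np.int64(122)) r 0.05201094711832189 ang -3.0096922860708872
```

The strap is now at 0.09 rad, clear. On to the rack.

Emit:
{"api": "jog_arm", "payload": {
  "linear": [
    [-0.01, 0.047, 0.01],
    [-0.014, 0.047, 0.01],
    [-0.014, 0.047, 0.01],
    [-0.014, 0.047, 0.01],
    [-0.014, 0.047, 0.01],
    [-0.014, 0.047, 0],
    [-0.014, 0.047, 0],
    [-0.014, 0.047, 0]
  ],
  "yaw": [0.17, 0.17, 0.17, 0.17, 0.17, 0.17, 0.17, 0.17],
  "gripper": [0, 0, 0, 0, 0, 0, 0, 0]
}}

```text
clock: 6.92
eef_pos: [0.4779, 0.188, 0.3268]
tcp_rot: [0.103, 0.995, 0.0, 0.002]
contact_force: [1.0, -0.4, 0.0]
width: 0.0855
```

Emit:
{"api": "jog_arm", "payload": {
  "linear": [
    [-0.015, 0.047, 0],
    [-0.015, 0.047, 0],
    [0, 0, 0],
    [0, 0, 0],
    [0, 0, 0]
  ],
  "yaw": [0.17, 0.17, 0.07, 0, 0],
  "gripper": [0, 0, 0, 0, 0]
}}

```text
clock: 7.55
eef_pos: [0.4482, 0.2804, 0.3259]
tcp_rot: [-0.099, 0.995, 0.0, 0.001]
contact_force: [0.3, 0.1, 0.3]
width: 0.0851
```

```bash
cat > cap.py <<'E'
from m import *
def fit(f,save_as=None,near=(.488,.29,.08),r=.0175):
    X=cloud(f); m=hsvmask(f,*COL['blue'])&(np.linalg.norm(X-np.array(near),axis=2)<.08)
    P=X[m]
    def res(q):
        c=np.array([q[0],q[1],q[2]]); d=np.array([np.cos(q[4])*np.cos(q[3]),np.cos(q[4])*np.sin(q[3]),np.sin(q[4])])
        v=P-c; return np.linalg.norm(v-np.outer(v@d,d),axis=1)-r
    def full(q): return np.r_[res(q),1e-2*((P-q[:3]).mean(0)@[np.cos(q[3]),np.sin(q[3]),0])]
    s=least_squares(full,[*near,np.pi+.2,.52],loss='soft_l1',f_scale=.001)
    q=s.x; d=np.array([np.cos(q[4])*np.cos(q[3]),np.cos(q[4])*np.sin(q[3]),np.sin(q[4])])
    # all points on the cylinder incl. white band: extents along axis
    A=X.reshape(-1,3); A=A[np.isfinite(A).all(1)]; v=A-q[:3]; t=v@d; rr=np.linalg.norm(v-np.outer(t,d),axis=1)
    up=(v-np.outer(t,d))[:,2]
    t1=t[(abs(rr-r)<.0025)&(up>.010)&(abs(t)<.09)]; tb=(P-q[:3])@d
    lo,hi=np.percentile(t1,[1,99])
    return dict(c0=q[:3],yaw=q[3],pitch=q[4],d=d,n=len(P),res=np.median(abs(s.fun)),ext=(lo,hi),blue=np.percentile(tb,[1,99]),center=q[:3]+d*(lo+hi)/2,hist=np.histogram(t1,np.arange(-.08,.085,.01))[0])
E
python3 - <<'E'
from cap import *
s=ctrl.sense(); print(s['eef_pos'],R.from_quat(s['tcp_rot']).as_matrix()[:,1].round(3),s['qpos'])
f=snap('wrist'); save('w4.png',f['color']); print(fit(f))
for n in('side','scene'): print(n,fit(snap(n)))
E
```

```text
[0.44819312 0.28038971 0.32593663] [-0.196  0.981 -0.   ] [ 4.19554289e-01  2.38762249e-01 -5.15008791e-02  1.27939923e+00
 -3.25606532e-04  2.22222798e-01]
{'c0': array([0.48271106, 0.29194684, 0.08188501]), 'yaw': np.float64(3.3808090377499367), 'pitch': np.float64(0.523151084199393), 'd': array([-0.8415818 , -0.20525029,  0.49961224]), 'n': 1212, 'res': np.float64(0.0003057301254181244), 'ext': (np.float64(-0.052791366217050294), np.float64(0.045672329732734586)), 'blue': array([-0.04074994,  0.04573041]), 'center': array([0.48570669, 0.29267743, 0.08010663]), 'hist': array([  0,   0,  28,  90,  86,  85,  93,  97,  98, 111, 117, 122, 102,
         0,   0,   0])}
side {'c0': array([0.48348432, 0.29142863, 0.08012642]), 'yaw': np.float64(3.3828027444332402), 'pitch': np.float64(0.521863724885644), 'd': array([-0.84179478, -0.20708122,  0.49849665]), 'n': 457, 'res': np.float64(0.0007836991835115121), 'ext': (np.float64(-0.05201217712203312), np.float64(0.04761312802892695)), 'blue': array([-0.04007636,  0.0476597 ]), 'center': array([0.48533587, 0.29188411, 0.07902996]), 'hist': array([ 0,  0,  6, 23, 21, 24, 27, 22, 23, 27, 20, 29, 23,  0,  0,  0])}
scene {'c0': array([0.49093167, 0.29477068, 0.07680375]), 'yaw': np.float64(3.3731350551275097), 'pitch': np.float64(0.5285748917851727), 'd': array([-0.84048222, -0.19816126,  0.50430323]), 'n': 365, 'res': np.float64(0.0009684326360977231), 'ext': (np.float64(-0.043107739686524024), np.float64(0.05478165899335718)), 'blue': array([-0.04408976,  0.05343847]), 'center': array([0.48602581, 0.29361402, 0.07974735]), 'hist': array([ 0,  0,  0, 14, 41, 35, 32, 36, 37, 37, 32, 36, 31, 20,  0,  0])}
```

View pics/w4.png

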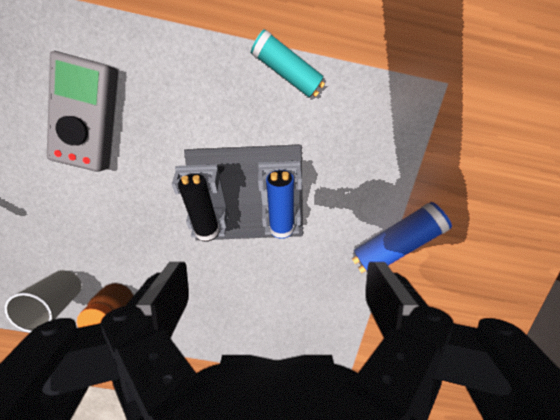

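The wrist view shows the blue capacitor at (280,203) with its terminals up at (280,176), and the black one at (200,205). The three camera fits agree within about 1 mm: centre (0.4857,0.2927,0.080), axis yaw 3.381, pitch 0.523. I'll pick it now.

Emit:
{"api": "jog_arm", "payload": {
  "linear": [
    [0.0375, 0.0123, -0.03],
    [0, 0, -0.05],
    [0, 0, -0.05],
    [0, 0, -0.05],
    [0, 0, -0.04],
    [0, 0, -0.03],
    [0, 0, -0.02],
    [0, 0, -0.006]
  ],
  "yaw": [0.042, 0, 0, 0, 0, 0, 0, 0],
  "gripper": [0.2, 0.2, 0.2, 0.2, 0.2, 0.2, 0.2, 0.2],
  "force": 20
}}

```text
clock: 8.7
eef_pos: [0.4845, 0.2923, 0.0481]
tcp_rot: [-0.12, 0.993, -0.0, -0.001]
contact_force: [0.6, -0.9, -0.6]
width: 0.0683
```

Emit:
{"api": "jog_arm", "payload": {
  "linear": [
    [0, 0, 0],
    [0, 0, 0],
    [0, 0, 0],
    [0, 0, 0],
    [0, 0, 0],
    [0, 0, 0]
  ],
  "yaw": [0, 0, 0, 0, 0, 0],
  "gripper": [0.2, 1, 1, 1, 1, 1],
  "force": 25
}}

```text
clock: 9.45
eef_pos: [0.486, 0.2933, 0.0504]
tcp_rot: [-0.12, 0.993, 0.0, 0.001]
contact_force: [-1.0, -2.0, 6.4]
width: 0.0343
```

Emit:
{"api": "jog_arm", "payload": {
  "linear": [
    [0, 0, 0.01],
    [0, 0, 0.02],
    [0, 0, 0.03],
    [0, 0, 0.04],
    [0, 0, 0.04],
    [0, 0, 0.04],
    [0, 0, 0.02],
    [0, 0, 0]
  ],
  "yaw": [0, 0, 0, 0, 0, 0, 0, 0],
  "gripper": [1, 1, 1, 1, 1, 1, 1, 1]
}}

```text
clock: 10.45
eef_pos: [0.4858, 0.2936, 0.251]
tcp_rot: [-0.12, 0.993, 0.001, 0.001]
contact_force: [0.1, 0.3, -2.6]
width: 0.0345
```

Run:
```python
from cap import *
s=ctrl.sense(); print(s['eef_pos'],s['width'])
for n in('side','scene','wrist'):
    try:
        r=fit(snap(n),near=(.488,.29,.28)); print(n,{k:np.round(r[k],4) for k in('yaw','pitch','n','ext','center','res')})
    except Exception as e: print(n,e)
```

```text
[0.48577242 0.29359474 0.25104055] 0.03454019379913293
side {'yaw': np.float64(3.3838), 'pitch': np.float64(0.5219), 'n': np.int64(389), 'ext': array([-0.0601,  0.0396]), 'center': array([0.4851, 0.2922, 0.28  ]), 'res': np.float64(0.0007)}
scene {'yaw': np.float64(3.3949), 'pitch': np.float64(0.537), 'n': np.int64(417), 'ext': array([-0.0276,  0.0488]), 'center': array([0.495 , 0.2953, 0.2728]), 'res': np.float64(0.0009)}
wrist {'yaw': np.float64(3.3808), 'pitch': np.float64(0.5268), 'n': np.int64(8472), 'ext': array([-0.0526,  0.0364]), 'center': array([0.4805, 0.2912, 0.2807]), 'res': np.float64(0.0002)}
```

The capacitor is held with pitch and yaw unchanged, its centre about 29 mm above the reported TCP. I'll carry it to the jig.

Emit:
{"api": "jog_arm", "payload": {
  "linear": [
    [0.0035, -0.03, 0],
    [0.0035, -0.045, 0],
    [0.0035, -0.045, 0],
    [0.0035, -0.045, 0],
    [0.0035, -0.045, 0],
    [0.0035, -0.045, 0],
    [0.0035, -0.045, 0],
    [0.0035, -0.045, 0]
  ],
  "yaw": [-0.04, -0.04, -0.04, -0.04, -0.04, -0.04, -0.04, -0.04],
  "gripper": [1, 1, 1, 1, 1, 1, 1, 1]
}}

```text
clock: 11.6
eef_pos: [0.5122, -0.053, 0.2479]
tcp_rot: [0.04, 0.999, 0.0, -0.001]
contact_force: [1.0, 0.5, -2.5]
width: 0.0344
```

Emit:
{"api": "jog_arm", "payload": {
  "linear": [
    [0.0035, -0.045, 0],
    [0.0035, -0.045, 0],
    [0.0035, -0.045, 0],
    [0.0035, -0.035, 0],
    [0, -0.0265, 0],
    [0, 0, 0],
    [0, 0, 0]
  ],
  "yaw": [-0.04, -0.04, -0.04, -0.04, -0.016, 0, 0],
  "gripper": [1, 1, 1, 1, 1, 1, 1]
}}

```text
clock: 12.48
eef_pos: [0.5265, -0.2475, 0.2482]
tcp_rot: [0.127, 0.992, 0.001, -0.001]
contact_force: [-0.1, -0.3, -2.0]
width: 0.0343
```

Run:
```python
from cap import *
s=ctrl.sense(); print(s['eef_pos'],s['width'],R.from_quat(s['tcp_rot']).as_matrix()[:,1].round(3))
for n in('side','scene','wrist'):
    try:
        r=fit(snap(n),near=(.528,-.247,.28)); print(n,{k:np.round(r[k],4) for k in('yaw','pitch','n','ext','center','res')})
    except Exception as e: print(n,e)
```

```text
[ 0.52649946 -0.24746109  0.24816274] 0.034256642748758226 [0.252 0.968 0.001]
side {'yaw': np.float64(2.8903), 'pitch': np.float64(0.5261), 'n': np.int64(175), 'ext': array([-0.0623,  0.0349]), 'center': array([ 0.5246, -0.2492,  0.2778]), 'res': np.float64(0.0009)}
scene {'yaw': np.float64(2.8737), 'pitch': np.float64(0.5283), 'n': np.int64(469), 'ext': array([-0.0262,  0.0446]), 'center': array([ 0.5393, -0.251 ,  0.27  ]), 'res': np.float64(0.001)}
wrist {'yaw': np.float64(2.8866), 'pitch': np.float64(0.5274), 'n': np.int64(8457), 'ext': array([-0.0527,  0.0364]), 'center': array([ 0.523 , -0.2468,  0.2809]), 'res': np.float64(0.0002)}
```

Emit:
{"api": "jog_arm", "payload": {
  "linear": [
    [0.001, 0, -0.03],
    [0, 0, -0.04],
    [0, 0, -0.04],
    [0, 0, -0.035],
    [0, 0, -0.025],
    [0, 0, -0.015],
    [0, 0, 0],
    [0, 0, 0]
  ],
  "yaw": [0, 0, 0, 0, 0, 0, 0, 0],
  "gripper": [1, 1, 1, 1, 1, 1, 1, 1],
  "force": 20
}}

```text
clock: 13.62
eef_pos: [0.529, -0.2486, 0.0655]
tcp_rot: [0.127, 0.992, -0.0, 0.001]
contact_force: [0.7, -0.7, -1.7]
width: 0.0343
```

Emit:
{"api": "jog_arm", "payload": {
  "linear": [
    [0, 0, -0.004],
    [0, 0, -0.004],
    [0, 0, -0.003],
    [0, 0, -0.003],
    [0, 0, -0.002],
    [0, 0, 0]
  ],
  "yaw": [0, 0, 0, 0, 0, 0],
  "gripper": [1, 1, 1, 1, 1, 1]
}}

```text
clock: 14.38
eef_pos: [0.528, -0.2483, 0.0482]
tcp_rot: [0.127, 0.992, 0.0, -0.0]
contact_force: [0.2, 1.0, -2.0]
width: 0.0339
```

Emit:
{"api": "jog_arm", "payload": {
  "linear": [
    [0, 0, -0.002],
    [0, 0, -0.002],
    [0, 0, -0.002],
    [0, 0, 0]
  ],
  "yaw": [0, 0, 0, 0],
  "gripper": [1, 1, 1, 1]
}}

```text
clock: 14.88
eef_pos: [0.5286, -0.2478, 0.0427]
tcp_rot: [0.127, 0.992, 0.001, 0.0]
contact_force: [-0.3, 3.3, 3.4]
width: 0.034
```

Emit:
{"api": "jog_arm", "payload": {
  "linear": [
    [0, 0, -0.002],
    [0, 0, -0.002],
    [0, 0, 0]
  ],
  "yaw": [0, 0, 0],
  "gripper": [1, 1, 1]
}}

```text
clock: 15.25
eef_pos: [0.5271, -0.2475, 0.0385]
tcp_rot: [0.127, 0.992, 0.0, -0.001]
contact_force: [-3.7, 3.7, 7.0]
width: 0.0342
```

Emit:
{"api": "jog_arm", "payload": {
  "linear": [
    [0, 0, -0.002],
    [0, 0, -0.002],
    [0, 0, 0]
  ],
  "yaw": [0, 0, 0],
  "gripper": [1, 1, 1]
}}

```text
clock: 15.62
eef_pos: [0.5268, -0.2475, 0.0343]
tcp_rot: [0.127, 0.992, 0.0, -0.001]
contact_force: [-4.0, 4.9, 5.5]
width: 0.0345
```

```bash
cat > chk.py <<'E'
from cap import *
import sys
z=float(sys.argv[1]); s=ctrl.sense(); print(s['eef_pos'].round(4),s['contact_force'].round(1))
for n in('side','scene','wrist'):
    try:
        r=fit(snap(n),near=(.528,-.247,z)); d=r['center'][:2]-[.5276,-.2474]; c0=r['c0']-r['d']*(r['c0']-[.5276,-.2474,.05])@r['d'] if 0 else r['c0']
        t=((np.array([.5276,-.2474])-r['c0'][:2])@r['d'][:2])/(r['d'][:2]@r['d'][:2]); a=r['c0']+t*r['d']
        print(n,{k:np.round(r[k],4) for k in('yaw','pitch','n','ext','center','res')},'axis@seat: lat',((a[:2]-[.5276,-.2474])@[-.254,-.967]).round(4),'z',a[2].round(4),'along',(d@[-.967,.254]).round(4))
    except Exception as e: print(n,e)
E
python3 chk.py .065
```

```text
[ 0.5268 -0.2475  0.0343] [-4.   4.9  5.5]
side {'yaw': np.float64(2.8772), 'pitch': np.float64(0.3089), 'n': np.int64(133), 'ext': array([-0.0642,  0.0342]), 'center': array([ 0.5227, -0.249 ,  0.0655]), 'res': np.float64(0.0012)} axis@seat: lat 0.0028 z 0.0641 along 0.0043
scene {'yaw': np.float64(2.8653), 'pitch': np.float64(0.3896), 'n': np.int64(314), 'ext': array([-0.0271,  0.0361]), 'center': array([ 0.5418, -0.2512,  0.0593]), 'res': np.float64(0.0011)} axis@seat: lat -0.0002 z 0.0653 along -0.0147
wrist {'yaw': np.float64(2.8938), 'pitch': np.float64(0.3405), 'n': np.int64(11349), 'ext': array([-0.042 ,  0.0354]), 'center': array([ 0.516 , -0.2454,  0.0686]), 'res': np.float64(0.0002)} axis@seat: lat 0.0009 z 0.0645 along 0.0117
```

The capacitor is pivoting in the grip as planned: pitch 0.52 → 0.34 at forces under 9 N. I'll continue.

Emit:
{"api": "jog_arm", "payload": {
  "linear": [
    [0, 0, -0.002],
    [0, 0, -0.002],
    [0, 0, -0.002],
    [0, 0, -0.002],
    [0, 0, 0]
  ],
  "yaw": [0, 0, 0, 0, 0],
  "gripper": [1, 1, 1, 1, 1]
}}

```text
clock: 16.4
eef_pos: [0.5279, -0.2478, 0.0263]
tcp_rot: [0.127, 0.992, 0.0, -0.0]
contact_force: [-1.7, 3.7, 3.0]
width: 0.0342
```

Emit:
{"api": "jog_arm", "payload": {
  "linear": [
    [0, 0, -0.002],
    [0, 0, -0.0015],
    [0, 0, -0.001],
    [0, 0, 0]
  ],
  "yaw": [0, 0, 0, 0],
  "gripper": [1, 1, 1, 1]
}}

```text
clock: 16.9
eef_pos: [0.528, -0.248, 0.0216]
tcp_rot: [0.127, 0.992, 0.0, -0.0]
contact_force: [-1.8, 4.7, 3.1]
width: 0.0342
```

```bash
python3 chk.py .053
```

```text
[ 0.528  -0.248   0.0216] [-1.8  4.7  3.1]
side {'yaw': np.float64(2.8874), 'pitch': np.float64(0.0671), 'n': np.int64(150), 'ext': array([-0.0505,  0.0428]), 'center': array([ 0.5085, -0.245 ,  0.0534]), 'res': np.float64(0.0014)} axis@seat: lat 0.0025 z 0.0521 along 0.0191
scene {'yaw': np.float64(2.8711), 'pitch': np.float64(0.1392), 'n': np.int64(312), 'ext': array([-0.0248,  0.0328]), 'center': array([ 0.5458, -0.2524,  0.0515]), 'res': np.float64(0.0017)} axis@seat: lat -0.0 z 0.0542 along -0.0189
wrist {'yaw': np.float64(2.8979), 'pitch': np.float64(0.0798), 'n': np.int64(13842), 'ext': array([-0.0392,  0.034 ]), 'center': array([ 0.5133, -0.245 ,  0.0539]), 'res': np.float64(0.0003)} axis@seat: lat 0.0011 z 0.0527 along 0.0144
```

Emit:
{"api": "jog_arm", "payload": {
  "linear": [
    [0, 0, -0.001],
    [0, 0, -0.001],
    [0, 0, -0.0006],
    [0, 0, 0]
  ],
  "yaw": [0, 0, 0, 0],
  "gripper": [1, 1, 1, 1]
}}

```text
clock: 17.55
eef_pos: [0.5281, -0.248, 0.0192]
tcp_rot: [0.127, 0.992, 0.0, -0.0]
contact_force: [-0.6, 4.8, 3.3]
width: 0.0344
```

```bash
python3 - <<'E'
from m import *
f=snap('wrist'); save('w5.png',f['color'])
# end-on extents: terminal end from gold pixels / cap end along jig
X=cloud(f); L=(X[...,:2]-[.5276,-.2474])@np.array([[-.967,-.254],[.254,-.967]])
P=np.dstack([L,X[...,2:]])
b=hsvmask(f,*COL['blue'])&(np.abs(L[...,1])<.018)&(X[...,2]>.045)
print('blue along',np.percentile(P[b][:,0],[1,99]))
g=hsvmask(f,(18,120,80),(30,255,255))&(np.abs(L[...,1])<.03)&(L[...,0]>.03)&(L[...,0]<.09)
print('gold',np.histogram(P[g][:,0],np.arange(.03,.09,.004)))
E
python3 chk.py .052
```

```text
blue along [-0.02264909  0.05055104]
gold (array([  0,   0,   0,   0,   0,  80, 117,   5,  24, 110, 135,   0,   0,
         0]), array([0.03 , 0.034, 0.038, 0.042, 0.046, 0.05 , 0.054, 0.058, 0.062,
       0.066, 0.07 , 0.074, 0.078, 0.082, 0.086]))
[ 0.5281 -0.248   0.0192] [-1.1  5.2  3.6]
side {'yaw': np.float64(2.9077), 'pitch': np.float64(0.0074), 'n': np.int64(150), 'ext': array([-0.0411,  0.0771]), 'center': array([ 0.4864, -0.2393,  0.0505]), 'res': np.float64(0.0014)} axis@seat: lat 0.0016 z 0.0502 along 0.0419
scene {'yaw': np.float64(2.8391), 'pitch': np.float64(0.0469), 'n': np.int64(309), 'ext': array([-0.0241,  0.0375]), 'center': array([ 0.5441, -0.2519,  0.0507]), 'res': np.float64(0.0016)} axis@seat: lat -0.0006 z 0.0515 along -0.0171
wrist {'yaw': np.float64(2.898), 'pitch': np.float64(0.0248), 'n': np.int64(14035), 'ext': array([-0.0382,  0.0796]), 'center': array([ 0.4906, -0.2393,  0.0513]), 'res': np.float64(0.0003)} axis@seat: lat 0.001 z 0.0504 along 0.0378
```

View pics/w5.png

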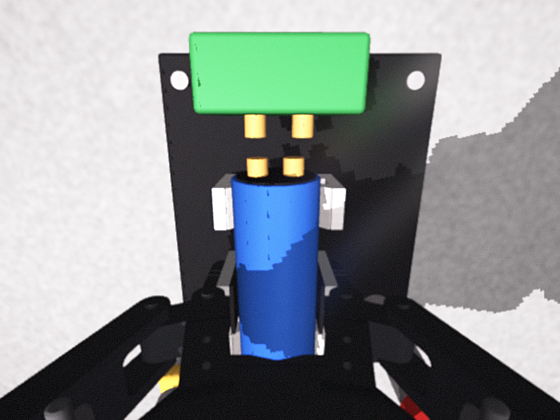

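The wrist view shows the capacitor lying in the Vs with its terminals (257–293,167) facing the head contacts. The end is at +50.5 mm, so the centre is at +0.5 mm, pitch 0.025. I'll lower slightly and release.

Emit:
{"api": "jog_arm", "payload": {
  "linear": [
    [0, 0, -0.0006],
    [0, 0, 0],
    [0, 0, 0],
    [0, 0, 0],
    [0, 0, 0],
    [0, 0, 0]
  ],
  "yaw": [0, 0, 0, 0, 0, 0],
  "gripper": [1, 1, 0.5, 0.45, 0.4, 0.4]
}}

```text
clock: 18.5
eef_pos: [0.5282, -0.2487, 0.0186]
tcp_rot: [0.127, 0.992, -0.0, 0.0]
contact_force: [0.8, -0.6, 0.6]
width: 0.0508
```

Emit:
{"api": "jog_arm", "payload": {
  "linear": [
    [0, 0, 0.01],
    [0, 0, 0.02],
    [0, 0, 0.04],
    [0, 0, 0.06],
    [0, 0, 0.06],
    [-0.01, 0, 0.06],
    [0, 0, 0],
    [0, 0, 0]
  ],
  "yaw": [0, 0, 0, 0, 0, 0, 0, 0],
  "gripper": [0.4, 0.4, 0.4, 0.4, 0.4, 0.4, 0.4, 0.4]
}}

```text
clock: 19.5
eef_pos: [0.5181, -0.2483, 0.2691]
tcp_rot: [0.127, 0.992, -0.0, 0.0]
contact_force: [0.2, -0.5, -1.1]
width: 0.051
```

```bash
python3 chk.py .05
python3 - <<'E'
from j import *
f=snap('wrist'); X=cloud(f); p=(.5276,-.2474,2.885)
for n,pv,t in(('strap',J(p,-.036,.038),.103),('lever',J(p,-.036,-.058),.112)): print(n,knob(X,f,p,pv,t))
save('w6.png',f['color'])
E
```

```text
[ 0.5181 -0.2483  0.2691] [ 0.2 -0.5 -1.1]
side {'yaw': np.float64(2.88), 'pitch': np.float64(0.0165), 'n': np.int64(221), 'ext': array([-0.0492,  0.0888]), 'center': array([ 0.4986, -0.2416,  0.0488]), 'res': np.float64(0.0013)} axis@seat: lat 0.0019 z 0.0484 along 0.0295
scene {'yaw': np.float64(2.8814), 'pitch': np.float64(-0.005), 'n': np.int64(413), 'ext': array([-0.0383,  0.0892]), 'center': array([ 0.5125, -0.2428,  0.0506]), 'res': np.float64(0.0011)} axis@seat: lat -0.0005 z 0.0507 along 0.0158
wrist {'yaw': np.float64(2.8857), 'pitch': np.float64(0.0038), 'n': np.int64(2115), 'ext': array([-0.0538,  0.0881]), 'center': array([ 0.5038, -0.2414,  0.0494]), 'res': np.float64(0.0004)} axis@seat: lat 0.0002 z 0.0493 along 0.0245
strap (array([ 0.61297036, -0.30419164]), array([ 0.61294502, -0.30413632,  0.10236124]), np.int64(92))
lever (array([ 0.59658197, -0.15277339]), array([ 0.59634617, -0.15307331,  0.11155546]), np.int64(110))
```

The capacitor is seated: wrist fit lateral 0.2 mm, z 0.0493, pitch 0.004, yaw 2.886. Next, grip the strap knob with the jaws along jig x.

Emit:
{"api": "jog_arm", "payload": {
  "linear": [
    [0.014, -0.008, 0],
    [0.014, -0.008, 0],
    [0.014, -0.008, 0],
    [0.014, -0.008, 0],
    [0.014, -0.008, 0],
    [0.014, -0.008, 0],
    [0.011, -0.0075, -0.02],
    [0, 0, -0.03]
  ],
  "yaw": [-0.18, -0.18, -0.18, -0.18, -0.18, -0.18, -0.18, -0.18],
  "gripper": [0.4, 0.4, 0.4, 0.4, 0.4, 0.4, 0.4, 0.4]
}}

```text
clock: 20.7
eef_pos: [0.614, -0.3045, 0.2172]
tcp_rot: [0.752, 0.66, 0.0, 0.0]
contact_force: [0.5, -0.2, -0.2]
width: 0.051
```

Emit:
{"api": "jog_arm", "payload": {
  "linear": [
    [0, 0, -0.035],
    [0, 0, -0.035],
    [0, 0, -0.03],
    [0, 0, -0.02],
    [0, 0, 0],
    [0, 0, 0]
  ],
  "yaw": [-0.13, 0, 0, 0, 0, 0],
  "gripper": [0.4, 0.4, 0.4, 0.4, 0.4, 0.4]
}}

```text
clock: 21.45
eef_pos: [0.6134, -0.3039, 0.0989]
tcp_rot: [0.791, 0.612, -0.0, -0.0]
contact_force: [-0.2, -0.9, 0.3]
width: 0.0508
```

Emit:
{"api": "jog_arm", "payload": {
  "linear": [
    [0, 0, -0.016],
    [0, 0, -0.01],
    [0, 0, 0],
    [0, 0, 0],
    [0, 0, 0],
    [0, 0, 0]
  ],
  "yaw": [0, 0, 0, 0, 0, 0],
  "gripper": [0.4, 0.4, 1, 1, 1, 1],
  "force": 20
}}

```text
clock: 22.2
eef_pos: [0.6138, -0.3041, 0.073]
tcp_rot: [0.791, 0.612, 0.0, 0.001]
contact_force: [1.6, -0.6, -2.1]
width: 0.0116
```

Run:
```python
import numpy as np
sp=np.array([.5529,-.2933]); k=None
for a in np.linspace(.1,1.60,17):
    q=sp+.062*np.array([np.cos(a-.2566),np.sin(a-.2566)])
    if k is not None: print((q-k).round(4).tolist())
    k=q
print(k)
```

```text
[0.0006, 0.0058]
[0.0001, 0.0058]
[-0.0005, 0.0058]
[-0.001, 0.0057]
[-0.0015, 0.0056]
[-0.002, 0.0054]
[-0.0025, 0.0052]
[-0.003, 0.005]
[-0.0035, 0.0047]
[-0.0039, 0.0043]
[-0.0043, 0.0039]
[-0.0046, 0.0035]
[-0.0049, 0.0031]
[-0.0052, 0.0026]
[-0.0054, 0.0021]
[-0.0056, 0.0016]
[ 0.56687738 -0.23289609]
```

Emit:
{"api": "jog_arm", "payload": {
  "linear": [
    [0.0006, 0.0058, 0],
    [0.0001, 0.0058, 0],
    [-0.0005, 0.0058, 0],
    [-0.001, 0.0057, 0],
    [-0.0015, 0.0056, 0],
    [-0.002, 0.0054, 0],
    [-0.0025, 0.0052, 0],
    [-0.003, 0.005, 0]
  ],
  "yaw": [0, 0, 0, 0, 0, 0, 0, 0],
  "gripper": [1, 1, 1, 1, 1, 1, 1, 1]
}}

```text
clock: 23.2
eef_pos: [0.6073, -0.2575, 0.0732]
tcp_rot: [0.79, 0.613, 0.004, 0.001]
contact_force: [13.2, 3.6, -6.2]
width: 0.0118
```

Emit:
{"api": "jog_arm", "payload": {
  "linear": [
    [-0.0035, 0.0047, 0],
    [-0.0039, 0.0043, 0],
    [-0.0043, 0.0039, 0],
    [-0.0046, 0.0035, 0],
    [-0.0049, 0.0031, 0],
    [-0.0052, 0.0026, 0],
    [-0.0054, 0.0021, 0],
    [0, 0, 0]
  ],
  "yaw": [0, 0, 0, 0, 0, 0, 0, 0],
  "gripper": [1, 1, 1, 1, 1, 1, 1, 1]
}}

```text
clock: 24.2
eef_pos: [0.5722, -0.2316, 0.073]
tcp_rot: [0.79, 0.613, 0.003, -0.002]
contact_force: [2.7, 6.6, 0.6]
width: 0.0117
```

Emit:
{"api": "jog_arm", "payload": {
  "linear": [
    [-0.004, 0.001, 0],
    [-0.002, 0.0005, 0],
    [0, 0, 0],
    [0, 0, 0]
  ],
  "yaw": [0, 0, 0, 0],
  "gripper": [1, 1, 1, 1]
}}

```text
clock: 24.7
eef_pos: [0.5688, -0.2311, 0.0732]
tcp_rot: [0.79, 0.613, 0.004, 0.0]
contact_force: [9.7, 4.8, -4.9]
width: 0.0122
```

The force build-up suggests the stop has been reached. Release, lift and measure.

Emit:
{"api": "jog_arm", "payload": {
  "linear": [
    [0, 0, 0],
    [0, 0, 0],
    [0, 0, 0.02],
    [0, 0, 0.05],
    [0, 0, 0.06],
    [0, -0.02, 0.06],
    [0, -0.02, 0.03],
    [0, 0, 0]
  ],
  "yaw": [0, 0, 0, 0, 0, 0, 0, 0],
  "gripper": [0.6, 0.5, 0.5, 0.4, 0.4, 0.4, 0.4, 0.4]
}}

```text
clock: 25.7
eef_pos: [0.5662, -0.2756, 0.295]
tcp_rot: [0.792, 0.611, 0.001, 0.003]
contact_force: [-0.1, -0.0, 0.1]
width: 0.051
```

```bash
cat > kn.py <<'E'
from j import *
f=snap('wrist'); X=cloud(f); p=(.5276,-.2474,2.885)
for n,pv,t,s in(('strap',J(p,-.036,.038),.103,1),('lever',J(p,-.036,-.058),.112,-1)):
    P=X.reshape(-1,3); Q=P[(abs(P[:,2]-t)<.003)&(abs(np.hypot(*(P[:,:2]-pv).T)-(.062 if s>0 else .052))<.009)]
    c=(Q[:,:2].min(0)+Q[:,:2].max(0))/2; d=c-pv; a=np.arctan2(d[1],d[0])
    print(n,len(Q),c.round(4),'r',np.hypot(*d).round(4),'ang',(a-(2.885-np.pi) if s>0 else (2.885-np.pi/2)-a).round(3))
save('wk.png',f['color'])
E
python3 kn.py; python3 chk.py .05 | grep wrist
```

```text
strap 104 [ 0.5687 -0.2332] r 0.0621 ang 1.569
lever 142 [ 0.5969 -0.1529] r 0.0515 ang 0.137
wrist {'yaw': np.float64(2.8865), 'pitch': np.float64(0.0013), 'n': np.int64(1795), 'ext': array([-0.0567,  0.0863]), 'center': array([ 0.504 , -0.2413,  0.0495]), 'res': np.float64(0.0004)} axis@seat: lat 0.0001 z 0.0495 along 0.0244
```

The strap is at 1.569 and the capacitor is undisturbed. Now the lever knob.

Emit:
{"api": "jog_arm", "payload": {
  "linear": [
    [0.0106, 0.0427, 0],
    [0.01, 0.04, 0],
    [0.01, 0.04, -0.03],
    [0, 0, -0.05],
    [0, 0, -0.05],
    [0, 0, -0.04],
    [0, 0, -0.02],
    [0, 0, 0]
  ],
  "yaw": [0, 0, 0, 0, 0, 0, 0, 0],
  "gripper": [0.4, 0.4, 0.4, 0.4, 0.4, 0.4, 0.4, 0.4]
}}

```text
clock: 26.9
eef_pos: [0.5934, -0.1493, 0.0988]
tcp_rot: [0.791, 0.612, -0.002, -0.003]
contact_force: [-0.4, -0.0, 1.1]
width: 0.0515
```

Run:
```python
import numpy as np
sp=np.array([.577,-.2004]); k=None
for a in np.linspace(.137,1.60,17):
    b=2.885-np.pi/2-a
    q=sp+.052*np.array([np.cos(b),np.sin(b)])
    if k is not None: print((q-k).round(4).tolist())
    else: print(q)
    k=q
print(k)
```

```text
[ 0.59694246 -0.15237607]
[0.0043, -0.002]
[0.0041, -0.0024]
[0.0039, -0.0028]
[0.0036, -0.0031]
[0.0033, -0.0034]
[0.003, -0.0037]
[0.0026, -0.004]
[0.0022, -0.0042]
[0.0019, -0.0044]
[0.0014, -0.0045]
[0.001, -0.0046]
[0.0006, -0.0047]
[0.0002, -0.0048]
[-0.0003, -0.0047]
[-0.0007, -0.0047]
[-0.0011, -0.0046]
[ 0.62689075 -0.21505992]
```

Emit:
{"api": "jog_arm", "payload": {
  "linear": [
    [0, 0, 0],
    [0, 0, 0]
  ],
  "yaw": [0, 0],
  "gripper": [0.4, 0.4]
}}

```text
clock: 27.15
eef_pos: [0.597, -0.1511, 0.1032]
tcp_rot: [0.791, 0.612, 0.001, 0.001]
contact_force: [-0.5, -0.3, 0.2]
width: 0.0511
```

Emit:
{"api": "jog_arm", "payload": {
  "linear": [
    [0, -0.001, -0.012],
    [0, 0, -0.009],
    [0, 0, 0],
    [0, 0, 0],
    [0, 0, 0],
    [0, 0, 0]
  ],
  "yaw": [0, 0, 0, 0, 0, 0],
  "gripper": [0.4, 0.4, 1, 1, 1, 1],
  "force": 20
}}

```text
clock: 27.9
eef_pos: [0.5963, -0.1519, 0.081]
tcp_rot: [0.791, 0.612, 0.0, 0.0]
contact_force: [0.7, -0.1, -1.0]
width: 0.0121
```

Emit:
{"api": "jog_arm", "payload": {
  "linear": [
    [0.0043, -0.002, 0],
    [0.0041, -0.0024, 0],
    [0.0039, -0.0028, 0],
    [0.0036, -0.0031, 0],
    [0.0033, -0.0034, 0],
    [0.003, -0.0037, 0],
    [0.0026, -0.004, 0],
    [0.0022, -0.0042, 0]
  ],
  "yaw": [0, 0, 0, 0, 0, 0, 0, 0],
  "gripper": [1, 1, 1, 1, 1, 1, 1, 1]
}}

```text
clock: 28.9
eef_pos: [0.623, -0.1777, 0.0808]
tcp_rot: [0.791, 0.612, -0.0, -0.0]
contact_force: [-3.8, 3.9, 1.4]
width: 0.0117
```

Emit:
{"api": "jog_arm", "payload": {
  "linear": [
    [0.0019, -0.0044, 0],
    [0.0014, -0.0045, 0],
    [0.001, -0.0046, 0],
    [0.0006, -0.0047, 0],
    [0.0002, -0.0048, 0],
    [-0.0003, -0.0047, 0],
    [-0.0007, -0.0047, 0],
    [-0.001, -0.004, 0]
  ],
  "yaw": [0, 0, 0, 0, 0, 0, 0, 0],
  "gripper": [1, 1, 1, 1, 1, 1, 1, 1]
}}

```text
clock: 29.9
eef_pos: [0.627, -0.2142, 0.081]
tcp_rot: [0.791, 0.612, 0.001, 0.0]
contact_force: [0.4, 3.9, -1.8]
width: 0.012
```

Emit:
{"api": "jog_arm", "payload": {
  "linear": [
    [0, -0.0015, 0],
    [0, 0, 0],
    [0, 0, 0]
  ],
  "yaw": [0, 0, 0],
  "gripper": [1, 1, 1]
}}

```text
clock: 30.28
eef_pos: [0.6266, -0.2159, 0.081]
tcp_rot: [0.791, 0.612, -0.0, 0.001]
contact_force: [0.5, 1.4, -1.8]
width: 0.012
```

Emit:
{"api": "jog_arm", "payload": {
  "linear": [
    [0, 0, 0],
    [0, 0, 0],
    [0, 0, 0.02],
    [0, 0, 0.05],
    [0, 0, 0.06],
    [-0.02, -0.02, 0.06],
    [-0.02, -0.02, 0.02],
    [0, 0, 0]
  ],
  "yaw": [0, 0, 0, 0, 0, 0, 0, 0],
  "gripper": [0.6, 0.5, 0.5, 0.4, 0.4, 0.4, 0.4, 0.4]
}}

```text
clock: 31.28
eef_pos: [0.5875, -0.2564, 0.2905]
tcp_rot: [0.792, 0.611, 0.001, 0.003]
contact_force: [0.6, 1.3, 0.7]
width: 0.0508
```

```bash
python3 kn.py; python3 chk.py .05
```

```text
strap 102 [ 0.5685 -0.2332] r 0.0621 ang 1.572
lever 117 [ 0.6279 -0.2111] r 0.0519 ang 1.521
[ 0.5875 -0.2552  0.2886] [-0.6 -0.1 -1.3]
side {'yaw': np.float64(2.88), 'pitch': np.float64(-0.0114), 'n': np.int64(222), 'ext': array([-0.0414,  0.0887]), 'center': array([ 0.4944, -0.2406,  0.0485]), 'res': np.float64(0.0012)} axis@seat: lat 0.002 z 0.0489 along 0.0339
scene {'yaw': np.float64(2.9157), 'pitch': np.float64(-0.1727), 'n': np.int64(322), 'ext': array([-0.0383,  0.0835]), 'center': array([ 0.5137, -0.243 ,  0.0525]), 'res': np.float64(0.0025)} axis@seat: lat -0.0012 z 0.055 along 0.0146
wrist {'yaw': np.float64(2.8847), 'pitch': np.float64(0.0018), 'n': np.int64(1733), 'ext': array([-0.0565,  0.0863]), 'center': array([ 0.5042, -0.2414,  0.0495]), 'res': np.float64(0.0004)} axis@seat: lat 0.0002 z 0.0494 along 0.0241
```

View pics/wk.png

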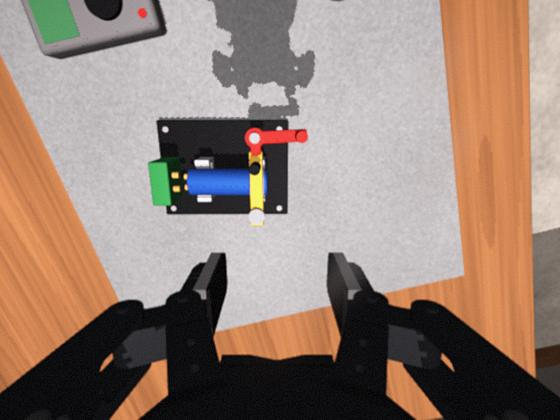

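The strap is at 1.572 and the capacitor is still seated. The lever reads 1.52, a little short of its stop. I'll push it home with the fingers shut.

Emit:
{"api": "jog_arm", "payload": {
  "linear": [
    [0.0243, 0.0352, 0],
    [0.023, 0.035, -0.0076],
    [0, 0, -0.05],
    [0, 0, -0.05],
    [0, 0, -0.05],
    [0, 0, -0.03],
    [0, 0, -0.018],
    [0, 0, 0]
  ],
  "yaw": [0, 0, 0, 0, 0, 0, 0, 0],
  "gripper": [1, 1, 1, 1, 1, 1, 1, 1]
}}

```text
clock: 32.48
eef_pos: [0.6338, -0.1832, 0.0801]
tcp_rot: [0.791, 0.612, -0.001, -0.001]
contact_force: [0.0, -0.0, -0.1]
width: 0.0001
```

Emit:
{"api": "jog_arm", "payload": {
  "linear": [
    [0, 0, 0],
    [-0.001, -0.004, 0],
    [-0.001, -0.004, 0],
    [-0.0008, -0.003, 0],
    [-0.0005, -0.002, 0],
    [0, 0, 0]
  ],
  "yaw": [0, 0, 0, 0, 0, 0],
  "gripper": [1, 1, 1, 1, 1, 1]
}}

```text
clock: 33.22
eef_pos: [0.6321, -0.1967, 0.0824]
tcp_rot: [0.791, 0.612, 0.001, 0.0]
contact_force: [1.4, 3.3, 1.6]
width: -0.0002
```

Emit:
{"api": "jog_arm", "payload": {
  "linear": [
    [-0.0003, -0.001, 0],
    [-0.0003, -0.001, 0],
    [0, 0, 0]
  ],
  "yaw": [0, 0, 0],
  "gripper": [1, 1, 1]
}}

```text
clock: 33.6
eef_pos: [0.632, -0.1968, 0.0823]
tcp_rot: [0.79, 0.613, 0.002, -0.001]
contact_force: [3.0, 8.5, 3.9]
width: -0.0002
```

The push stopped while the force rose from 3 to 8.5 N, so the lever is on its stop. Back off and check.

Emit:
{"api": "jog_arm", "payload": {
  "linear": [
    [0.003, 0.012, 0],
    [0, 0, 0.03],
    [0, 0, 0.06],
    [0, 0, 0.06],
    [-0.02, -0.03, 0.05],
    [-0.02, -0.03, 0],
    [0, 0, 0],
    [0, 0, 0]
  ],
  "yaw": [0, 0, 0, 0, 0, 0, 0, 0],
  "gripper": [1, 1, 1, 1, 1, 1, 1, 1]
}}

```text
clock: 34.6
eef_pos: [0.5934, -0.2467, 0.281]
tcp_rot: [0.791, 0.612, -0.001, -0.001]
contact_force: [1.0, 0.6, 0.2]
width: 0.0002
```

```bash
python3 kn.py; python3 chk.py .05|grep wrist
python3 - <<'E'
from m import *
f=snap('wrist'); X=cloud(f); L=(X[...,:2]-[.5276,-.2474])@np.array([[-.967,-.254],[.254,-.967]])
b=hsvmask(f,*COL['blue'])&(abs(L[...,1])<.018)&(X[...,2]>.045)&(X[...,2]<.07)
print('blue end',np.percentile(L[b][:,0],[1,99]))
E
```

```text
strap 105 [ 0.5687 -0.2332] r 0.0621 ang 1.569
lever 119 [ 0.6275 -0.2135] r 0.052 ang 1.568
wrist {'yaw': np.float64(2.885), 'pitch': np.float64(-0.0015), 'n': np.int64(1774), 'ext': array([-0.0565,  0.087 ]), 'center': array([ 0.5046, -0.2415,  0.0494]), 'res': np.float64(0.0004)} axis@seat: lat 0.0001 z 0.0495 along 0.0238
blue end [-0.04809276  0.05024442]
```

```bash
python3 -c "
from bench import ctrl
print(ctrl.hand_in())"
```

```text
the job is handed in; nothing more can be done
None
```

The job is done and handed in at about 35 s on the robot's clock; no verdict was reported.

**What I did:**
- I swung the yellow strap clear, from 0.86 to 0.09 rad.
- I took the blue capacitor from the rack and laid it in the Vs with its terminals facing the green head. It pivoted flat in a light grip, with wrist force under about 10 N.
- I let go, swung the strap to its stop, then pushed the lever to its stop.

**Last checks (wrist camera):**

| Item | Measured | Limit |
|---|---|---|
| Capacitor sideways | 0.1 mm | 3 mm |
| Capacitor height | 49.5 mm (0.5 mm below the nominal 50 mm) | 3 mm |
| Capacitor along the jig | about 0.2 mm | 10 mm |
| Capacitor axis angle | less than 0.005 rad | 0.07 rad |
| Strap angle | 1.569 rad | above 1.49 rad |
| Lever angle | 1.568 rad | above 1.49 rad |

The arm was standing clear of everything when I handed in. I never went near the black capacitor, meter, cup or jar, but I did not measure them again at the end.

**What failed or disagreed:**
- **Fingertips:** they stood about 10–20 mm behind the reported TCP, where the text puts them 14 mm ahead. My first grip on the strap knob therefore closed above it; I worked from the measured value after that.
- **Lever:** the first push reached only 1.52 rad, so I pushed again with the fingers shut until it met the stop.
- **Side and scene cameras:** their fits of the seated capacitor were noisier because the strap and lever hid part of it. The scene camera's fit disagreed by several mm and 0.17 rad, so I relied on the wrist camera.

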